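# Hold the light-reference ball over the picture

### The job

Get the light reference ready for the overhead camera: first press the lamp's push switch fully down to turn the light on, then pick up the tray with the loose chrome ball and carry it, without tipping the ball out of its shallow pocket, to above the middle of the picture. Finish while still holding it there: tray level and still, its plate at the height of the pointer on the height gauge, its long side along the picture's long side, ball in its pocket. Do not disturb the gauge, the tape roll, the swab pot or the lens.

Things in the scene. Friction and masses are not known exactly. Their poses are not given: they have to be found in the camera images.
- tray: Loose white plastic tray, 220 g: plate 80 (x) x 180 (y) x 10 mm lying on the desk; origin at the centre of its underside, y along the long side. In its middle an upright grip fin, 14 mm thick in x, 44 mm long in y, top 72 mm above the underside. At y = +62 mm a round pocket 32 mm wide, 3 mm deep, with the loose ball; at y = -62 mm a fixed grey dome 40 mm wide, 24 mm high.
- tray_mid (a point): Centre of the tray's plate, 5 mm above the underside; axes as the tray's.
- tray_grip (a point): Point to grip on the fin: in its middle, 20 mm below its top and 52 mm above the tray's underside; the fingers close along the tray's x on the 14 mm thickness.
- tray_pocket (a point): Where the centre of the ball is when it rests in the middle of the pocket (27 mm above the tray's underside).
- ball_center (a point): Centre of the loose chrome steel ball, 40 mm across, about 70 g, lying in the tray's pocket; it can wander a few mm there, and rolls out if the tray is tipped some 30 degrees or jerked.
- picture: Fixed rectangular picture on the desk, 210 (x) x 297 (y) mm, 3 mm thick, one half brown and the other blue card with paper cut-outs and tape at the corners; origin at the centre of its underside on the desk, y along its long side, z up.
- gauge: Fixed height gauge beyond one short end of the picture (its -y end): a base 60 x 60 x 12 mm and a square post 12 mm thick and 242 mm tall; origin at the centre of the base's underside.
- pointer_tip (a point): Tip of the gauge's sliding pointer, a flat steel finger pointing at the picture; it shows the height wanted, between 100 and 170 mm above the desk. The pointer stays where it is unless pushed.
- switch (a joint): The lamp switch's button: 0 is up, 0.006 m is fully down; a spring returns it; fully down takes 5 N.
- switch_top (a point): Centre of the top of the lamp switch's round grey button, 32 mm across, 22 mm above the desk when up, in a fixed round white housing 48 mm across and 12 mm high; pressed straight down.
- tape_roll: Bystander: roll of masking tape lying flat, 84 mm across, 19 mm high; origin at the centre of its underside.
- swab_pot: Bystander: clear pot of cotton swabs, 60 mm across, about 80 mm tall with the swabs; origin at the centre of its underside.
- lens: Bystander: black camera lens standing upright, 70 mm across, 62 mm tall; origin at the centre of its underside.
Mind the look-alikes: they are no part of the job. What is shaped like the tray but turquoise is not meant.

How it is judged:
By the outcome, as a careful person would: the job done as asked, in the order asked, and still so for the second after the job is handed in, while the arm keeps its last pose, push and grip.
It also fails if it takes over 64 s, if anything falls off the work surface, if the arm or the gripper's body presses on something with over 40 N, if the wrist force passes 120 N, or if a joint passes its speed limit or range.

### The arm

A 7-joint arm with a two-finger parallel gripper is mounted at the origin on the work surface. World frame = base frame: x ahead of the robot, y to its left, z up, the work surface at z = 0. Lengths are in mm, angles in rad, forces in N, time in s.
With the tool pointing down it reaches from about 400 to 875 mm from the base axis. Payload 4.4 kg.
Tool frame: the origin (TCP) lies at the very end of the fingers, on their centre line; the grasp point (between the pads) lies 19 mm behind it; y points along the fingers, x is the direction in which the jaws open and shut, and the axes are right-handed (so a half turn about y gives the same grasp; the last joint's range is limited). The gripper opens to 85 mm and grips with 20 to 120 N. Pads are 22 mm wide; open, the fingers measure 114 mm over their backs; the gripper's body (76 mm by 85 mm) begins 54 mm behind the grasp point. The pads swing forward as they close: fully open they stand 13 mm farther back than shut.
Start: joints at [1.161, 0.628, 0.038, 1.517, -0.027, 0.996, -0.02], TCP at [219.122, -611.967, 231.313] pointing down, gripper open.
Joint ranges: [-3.06, 3.06], [-0.37, 2.12], [-1.25, 1.32], [0.18, 2.47], [-1.1, 4.24], [0.23, 1.98], [-2.94, 2.94]. Speed limits (rad/s): [2.57, 2.57, 3.14, 3.14, 3.14, 3.14, 3.14].

### API

Orientations are given as [roll, pitch, yaw] about the fixed x, y, z axes, in that order (R = Rz(yaw) Ry(pitch) Rx(roll)).
In Python, from cell import readout, eyes, finish_job gives the robot as it stands. The module is installed in compiled form; this text tells all that it offers.
- The arm moves only by the tool apply_moves, never from a script. Its argument "commands" is a list that holds one entry, the list of rows, each a list of 6 numbers: the shift along the tool's x, y, z in units of 0.04 m (1.0 is 0.04 m), then the turn, a rotation vector about the tool's x, y, z in units of 5 degrees (1.0 is 5 degrees). A call has 1 to 8 rows; each row shifts and turns the pose as measured when the row begins, along the tool's axes as they then stand; what a row does not reach is not made up. A row lasts 1/12 s, in which the tool goes at most 41.7 mm and 7.16 degrees, less where a joint would pass 70% of its speed; a pose out of reach is approached as far as the arm can. A call with a number of a shift or a turn outside -1 to 1 is refused whole. A call with a gripper value outside its range is refused whole. "claw" is the finger opening in mm, from 0 to 85.4, set as the call begins (left out, the last holds). The fingers move at their own pace and stop on an object; the grip force is fixed at half the most. Time passes only in rows, so rows that do not move let the fingers close. It gives the time, the measured TCP pose, the force and the opening at its end, in the units of the state.
- readout.read_state(): the state, without advancing time (a new reading comes with each control period).
- eyes.get_image(name): name is "scene" or "top"; returns a dict with "image" (384x512x3 uint8, red, green, blue), "mtx" (3x3 intrinsics, pixels), "k1" (the pictures are not rectified: a ray, as slopes to the right and down, at radius r is drawn at 1 + k1 r^2 times it, then the intrinsics apply), "rvec" (rotation vector, rad) and "tvec" (3), from world to camera coordinates, as OpenCV has them. Camera axes: x right, y down, z forward; pixel columns grow to the right and rows downward; lengths in mm; the calibration is good to about 2 mm. A picture is of the moment at which its call begins. There is no depth.
- finish_job(): hands the job in, once; it reports no verdict.
The state is a dict: "clock": time; "qpos": joint angles; "qd": joint speeds; "tau": joint torques, N m; "eef_pos": TCP position; "tool_rot": TCP orientation; "force": force on the tool from outside, world axes, zero at the start; "torque": the same for the moment, N m; "width": finger opening in mm.
Only numpy, scipy, OpenCV 4.12 (cv2) and the standard library are available. Lean on these libraries where they do the work, as an engineer would, in place of code of your own. Each camera call takes 0.05 s, during which the arm holds its last target. There are 200 camera calls.

## Working session

There is one attempt and no reset: what is moved stays moved. The work goes in short steps, Python scripts to look and compute and a tool call to move; the robot and the scene stay as the last step left them, time stands still between calls to the robot, and variables do not carry over. Pictures are saved under pics/ and viewed, about 8 in all and at most 12, crops included, and the job is handed in when it is done.

Besides the shell and the picture viewer there is one more tool, called after "Request:" as name([rows], argument=value, ...), one row to a line, values as JSON. apply_moves: Moves the arm, as the interface text tells. Shifts and turns lie within -1 to 1; 1 stands for 0.04 m of shift or 5 degrees of turn. Its arguments: {"type":"object","properties":{"commands":{"type":"array"},"claw":{"type":"number"}},"required":["commands"]}

```bash
mkdir -p pics; ls
cat > h.py <<'E'
import numpy as np, cv2
from cell import readout, eyes, finish_job
from scipy.spatial.transform import Rotation as R
def get(n,save=None):
    d=eyes.get_image(n); im=cv2.cvtColor(d["image"],cv2.COLOR_RGB2BGR)
    if save: cv2.imwrite(f"pics/{save}.png",im)
    d["bgr"]=im; return d
def ray(d,u,v):
    K=np.array(d["mtx"]); k=d["k1"]
    p=cv2.undistortPoints(np.array([[[u,v]]],float),K,np.array([k,0,0,0,0.]))[0,0]
    Rm=cv2.Rodrigues(np.array(d["rvec"],float))[0]; t=np.array(d["tvec"],float).ravel()
    return -Rm.T@t, Rm.T@np.array([p[0],p[1],1])
def onz(d,u,v,z):
    o,r=ray(d,u,v); return o+r*(z-o[2])/r[2]
def proj(d,P):
    return cv2.projectPoints(np.array(P,float).reshape(-1,3),np.array(d["rvec"],float),np.array(d["tvec"],float),np.array(d["mtx"]),np.array([d["k1"],0,0,0,0.]))[0][:,0]
E
python3 - <<'E'
from h import *
s=readout.read_state();print(s)
for n in("scene","top"):
    d=get(n,n+"0");print(n,d["mtx"],d["k1"],ray(d,256,192))
a=cv2.imread("pics/scene0.png");b=cv2.imread("pics/top0.png")
E
```

```text
pics
{'clock': 0.0, 'qpos': array([ 1.16118496,  0.62936453,  0.03838645,  1.51840554, -0.02702266,
        0.99630442, -0.02001408]), 'qd': array([ 1.77248426e-03, -5.55818276e-04, -3.16863880e-05, -1.24237209e-03,
       -2.26816715e-04,  1.11886817e-03,  1.14409187e-03]), 'tau': array([ 3.80675292e-04, -5.63395035e+01,  1.22618169e+00, -1.93442702e+01,
        1.09597453e-02,  1.06152578e-02,  6.23443697e-06]), 'eef_pos': array([ 218.94410627, -611.32418949,  230.36414927]), 'tool_rot': array([-1.57077254,  0.00196612, -1.2269673 ]), 'force': array([-0.07446934,  0.68569077,  0.5372513 ]), 'torque': array([ 0.01245505,  0.02906951, -0.02021543]), 'width': 85.72787016375402}
scene [[356.13746968   0.         260.50183114]
 [  0.         356.13746968 184.66124223]
 [  0.           0.           1.        ]] -0.050443566059825244 (array([967.20845627, 282.65988885, 984.13888722]), array([-0.42527711, -0.20625737, -0.88157911]))
top [[491.75229246   0.         251.45830075]
 [  0.         491.75229246 182.7331949 ]
 [  0.           0.           1.        ]] 0.027555795330061833 (array([ 363.66630938,   71.74858128, 1480.98223731]), array([ 0.07029015, -0.0102272 , -0.99769489]))
```

View pics/scene0.png

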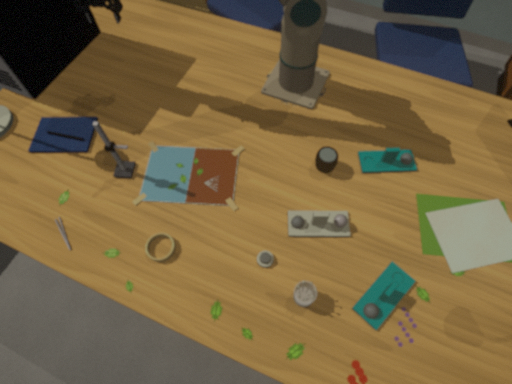

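View pics/top0.png

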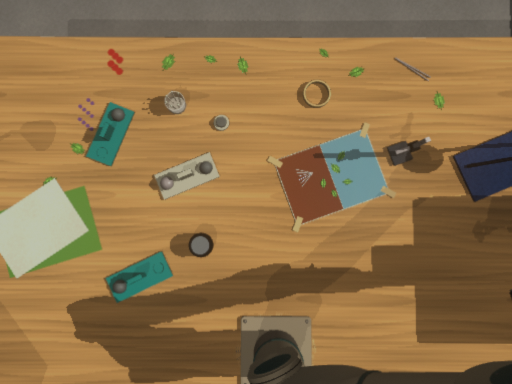

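Scene picture: white tray at (319,223) and switch at (265,259). The tape is at (160,248), pot (306,294), lens (326,159), gauge (123,165), and turquoise look-alikes at (388,160) and (385,295). In the top picture the tray is at (187,176), switch (221,123), gauge (402,153) and picture (331,177). Only the tray at (187,176) is white, so it's the one meant. I'll confirm in a crop, which should also show which end holds the ball and where the pointer is.

Run:
```python
import cv2,numpy as np
a=cv2.imread("pics/scene0.png");b=cv2.imread("pics/top0.png")
def c(im,u,v,w,h): return cv2.resize(im[v-h:v+h,u-w:u+w],(400,300),interpolation=cv2.INTER_CUBIC)
o=np.vstack([np.hstack([c(a,316,224,40,30),c(b,187,176,40,30)]),np.hstack([c(a,118,150,40,30),c(b,408,153,40,30)])])
cv2.imwrite("pics/crop1.png",o)
```

```text
(no output)
```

View pics/crop1.png

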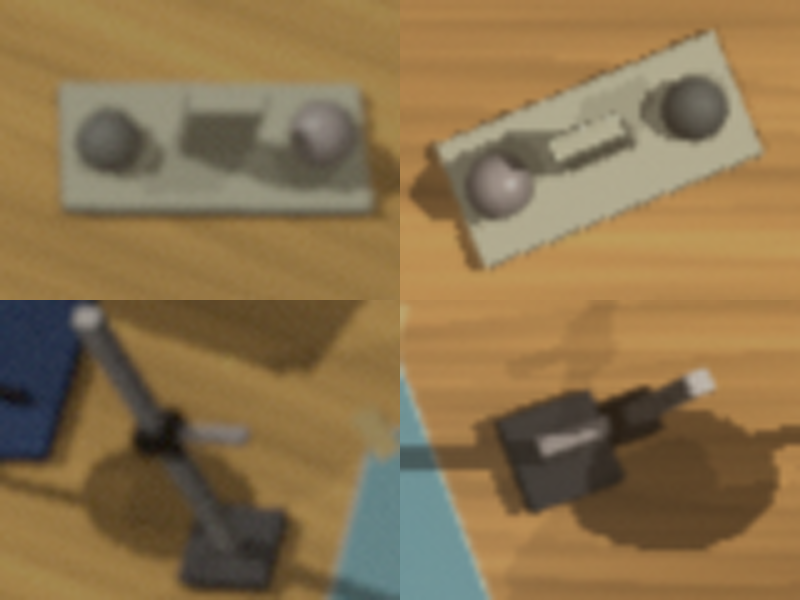

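The crops confirm the white tray. The chrome ball is at its left end in the top view (166,183) and the grey dome is at (206,167). The pointer tip is at scene (126.9,146.6) and top (395.7,152.1).

```bash
cat > m.py <<'E'
from h import *
def tri(da,pa,db,pb):
    o1,r1=ray(da,*pa);o2,r2=ray(db,*pb)
    s=np.linalg.lstsq(np.c_[r1,-r2],o2-o1,rcond=None)[0]
    p,q=o1+s[0]*r1,o2+s[1]*r2; return (p+q)/2,np.linalg.norm(p-q)
E
python3 - <<'E'
from m import *
np.set_printoptions(precision=1,suppress=True)
a=get("scene");b=get("top")
f=lambda u0,v0,x,y:(u0-40+(x+.5)/5-.5,v0-30+(y+.5)/5-.5)
print("tip",tri(a,f(118,150,246,135),b,f(408,153,140,147)))
print("ball",tri(a,f(316,224,323,133),b,f(187,176,98,186)))
# post top
print("posttop",tri(a,f(118,150,88,18),b,f(408,153,302,82)))
C=[onz(b,*f(187,176,x,y),10)[:2] for x,y in((35,148),(312,30),(363,152),(85,270))]
C=np.array(C);print("tray corners",C,[np.linalg.norm(C[i]-C[i-3]) for i in range(4)],C.mean(0))
d=(C[0]+C[3]-C[1]-C[2]);print("tray y dir deg",np.degrees(np.arctan2(d[1],d[0])))
# fin top mid
print("fin",onz(b,*f(187,176,188,137),72)); print("gaugebase",onz(b,*f(408,153,159,150),12))
hsv=cv2.cvtColor(b["bgr"],cv2.COLOR_BGR2HSV)
roi=np.zeros(hsv.shape[:2],np.uint8);roi[125:230,265:392]=1
m=((hsv[...,0]>85)&(hsv[...,0]<110)&(hsv[...,1]>50)|((hsv[...,0]<9)|(hsv[...,0]>172))&(hsv[...,1]>110))&(roi>0)
m=cv2.morphologyEx(m.astype(np.uint8),cv2.MORPH_OPEN,np.ones((3,3)))
pts=cv2.findNonZero(m);r=cv2.minAreaRect(pts);bx=cv2.boxPoints(r)
print(r,bx);P=np.array([onz(b,*p,3)[:2] for p in bx]);print("pic",P,[np.linalg.norm(P[i]-P[i-3]) for i in range(4)],P.mean(0))
e=[P[i]-P[i-1] for i in range(4)];print([np.degrees(np.arctan2(v[1],v[0])) for v in e])
# switch: button dark/gray? print gray patch
print("switch",onz(b,221,123,20),onz(a,265,259,20))
v=b["bgr"].copy();cv2.polylines(v,[np.int32(bx)],1,(0,0,255))
o=np.vstack([cv2.resize(v[120:235,255:400],(580,300)),]);
sw=cv2.resize(np.hstack([b["bgr"][108:138,206:236],a["bgr"][244:274,250:280]]),(600,300),interpolation=cv2.INTER_CUBIC)
cv2.imwrite("pics/c2.png",np.vstack([cv2.resize(v[120:235,255:400],(600,300)),sw]))
E
```

```text
tip (array([ 570.3, -326.4,  135.8]), np.float64(0.13116094436501713))
ball (array([492.7, 323.1,  25.7]), np.float64(0.7853801342228319))
posttop (array([ 587.7, -378.1,  238.9]), np.float64(1.4703753015613412))
tray corners [[516.8 364.4]
 [589.1 198.9]
 [515.1 167.4]
 [443.6 333. ]] [np.float64(180.55042574717567), np.float64(80.34820043765274), np.float64(180.3365687740825), np.float64(79.69277404318902)] [516.1 265.9]
tray y dir deg 113.48346036222576
fin [517.1 264.2  72. ]
gaugebase [ 587.6 -374.4   12. ]
((353.8699035644531, 168.48629760742188), (66.83049774169922, 46.93349838256836), 69.44395446777344) [[320.2 145.4]
 [364.1 129. ]
 [387.6 191.5]
 [343.6 208. ]]
pic [[ 610.2 -137.9]
 [ 661.3 -271.8]
 [ 470.7 -339.1]
 [ 420.6 -206.5]] [np.float64(143.36468991043742), np.float64(202.12404363149741), np.float64(141.6933620394883), np.float64(201.6806093392186)] [ 540.7 -238.8]
[np.float64(19.906337233536945), np.float64(-69.13720401111937), np.float64(-160.5656037972736), np.float64(110.69752146774862)]
switch [674.7 162.8  20. ] [685.7 165.9  20. ]
```

View pics/c2.png

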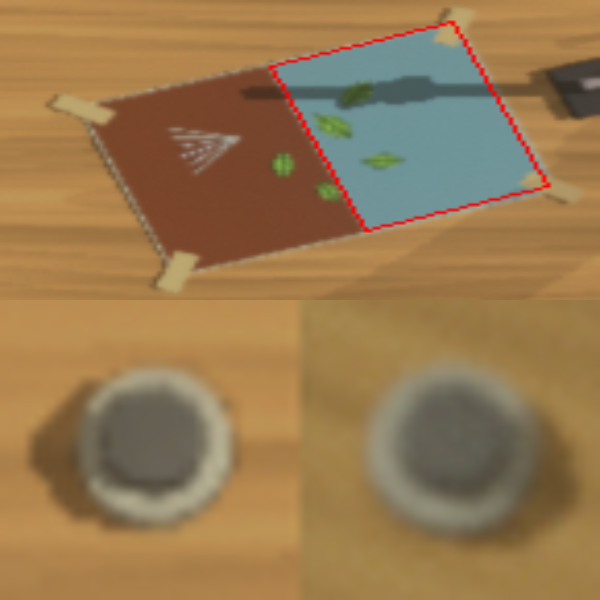

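The blue half matches the red outline. Brown corners are at crop (88,108) and (195,270), and the button centres are at crop (150,140) in top and (457,140) in scene. First move: turn the wrist by about 94° toward the tray's x, while rising a little.

Run:
```python
from m import *
np.set_printoptions(precision=1,suppress=True)
a=get("scene");b=get("top")
print("switch",tri(a,(265.2,257.5),b,(220.5,121.6)),onz(b,220.5,121.6,22))
P=np.array([onz(b,*p,3)[:2] for p in((276,161.1),(364.3,128.3),(387.5,191),(302,223.3))])
print(P,[np.linalg.norm(P[i]-P[i-3]) for i in range(4)],P.mean(0))
for i,j in((1,0),(2,3),(2,1),(3,0)): v=P[j]-P[i];print(np.degrees(np.arctan2(v[1],v[0])))
```

```text
switch (array([680. , 164.4,  15.3]), np.float64(0.5366339532457147)) [678.5 164.2  22. ]
[[ 561.8   -3.7]
 [ 663.3 -272.4]
 [ 472.3 -338.9]
 [ 374.4  -81.4]] [np.float64(287.21535633288477), np.float64(202.2585997544238), np.float64(275.4818624616736), np.float64(202.91897502346433)] [ 517.9 -174.1]
110.68979743116759
110.82069368361508
19.180593856384345
22.49922797581047
```

Request:
apply_moves([
  [[0, -0.1, 0, 0, -1, 0], [0, -0.1, 0, 0, -1, 0], [0, -0.1, 0, 0, -1, 0], [0, -0.1, 0, 0, -1, 0], [0, -0.1, 0, 0, -1, 0], [0, -0.1, 0, 0, -1, 0], [0, -0.1, 0, 0, -1, 0], [0, -0.1, 0, 0, -1, 0]],
], claw=0)

```text
clock: 0.97
eef_pos: [218.5, -610.4, 262.2]
tool_rot: [-1.568, 0.005, -0.497]
force: [0.3, -0.3, -0.1]
width: -0.1
```

Request:
apply_moves([
  [[0, 0, 0, 0, -1, 0], [0, 0, 0, 0, -1, 0], [0, 0, 0, 0, -1, 0], [0, 0, 0, 0, -1, 0], [0, 0, 0, 0, -1, 0], [0, 0, 0, 0, -1, 0], [0, 0, 0, 0, -1, 0], [0, 0, 0, 0, -1, 0]],
])

```text
clock: 1.63
eef_pos: [217.7, -610.8, 263.0]
tool_rot: [-1.567, 0.003, 0.236]
force: [-0.2, -0.4, -0.2]
width: -0.0
```

The tip triangulates well (ray gap 0.13 mm), at 135.8 mm. The switch is at about (679,164). The picture's corner estimates came out short (287 and 275 against 297), so I'll re-measure those by edges. Moving to above the switch.

Request:
apply_moves([
  [[0, 0, 0, 0, -1, 0], [0, 0, 0, 0, -0.95, 0], [0.4, 0, 0.29, 0, 0, 0], [0.8, 0, 0.58, 0, 0, 0], [0.8, 0, 0.58, 0, 0, 0], [0.8, 0, 0.58, 0, 0, 0], [0.8, 0, 0.58, 0, 0, 0], [0.8, 0, 0.58, 0, 0, 0]],
])

```text
clock: 2.3
eef_pos: [321.1, -427.1, 259.6]
tool_rot: [-1.569, 0.008, 0.396]
force: [1.3, -0.2, 0.1]
width: 0.1
```

Request:
apply_moves([
  [[0.8, 0, 0.58, 0, 0, 0], [0.8, 0, 0.58, 0, 0, 0], [0.8, 0, 0.58, 0, 0, 0], [0.8, 0, 0.58, 0, 0, 0], [0.8, 0, 0.58, 0, 0, 0], [0.8, 0, 0.58, 0, 0, 0], [0.8, 0, 0.58, 0, 0, 0], [0.8, 0, 0.58, 0, 0, 0]],
])

```text
clock: 2.97
eef_pos: [490.7, -144.7, 259.1]
tool_rot: [-1.574, 0.008, 0.391]
force: [0.5, -1.0, 0.1]
width: 0.3
```

```bash
cat >> m.py <<'E'
def go(x,y,z,yaw=None):
    s=readout.read_state(); Rm=R.from_euler("xyz",s["tool_rot"])
    d=np.array([x,y,z])-s["eef_pos"]
    t=np.zeros(3) if yaw is None else (Rm.inv()*R.from_euler("xyz",[-np.pi/2,0,np.radians(yaw)])).as_rotvec(degrees=True)/5
    print("at",s["clock"],s["eef_pos"].round(1),np.degrees(s["tool_rot"]).round(2),"F",s["force"].round(1),"units",(Rm.inv().apply(d)/40).round(3),"turn",t.round(3))
E
python3 -c "
from m import *
go(679,164,120,23.5)"
```

```text
at 2.9667 [ 490.7 -144.7  259.1] [-90.18   0.45  22.43] F [ 0.5 -1.   0.1] units [7.323 3.403 5.348] turn [ 0.035 -0.215 -0.09 ]
```

Request:
apply_moves([
  [[0.8, 0, 0.58, 0, -0.2, 0], [0.8, 0, 0.58, 0, 0, 0], [0.8, 0, 0.58, 0, 0, 0], [0.8, 0, 0.58, 0, 0, 0], [0.8, 0.2, 0.58, 0, 0, 0], [0.7, 0.4, 0.5, 0, 0, 0], [0.7, 0.5, 0.5, 0, 0, 0], [0.6, 0.5, 0.4, 0, 0, 0]],
])

```text
clock: 3.63
eef_pos: [652.4, 123.9, 197.0]
tool_rot: [-1.578, -0.005, 0.411]
force: [0.5, 0.2, 0.5]
width: 0.4
```

```bash
python3 -c "
from m import *
go(679,164,80,23.5)"
```

```text
at 3.6333 [652.4 123.9 197. ] [-90.44  -0.28  23.53] F [0.5 0.2 0.5] units [0.994 2.925 0.676] turn [0.087 0.006 0.056]
```

Request:
apply_moves([
  [[0.5, 0.5, 0.35, 0, 0, 0], [0.5, 0.6, 0.3, 0, 0, 0], [0, 0.6, 0, 0, 0, 0], [0, 0.6, 0, 0, 0, 0], [0, 0.5, 0, 0.08, 0, 0.05], [0, 0, 0, 0, 0, 0]],
])

```text
clock: 4.13
eef_pos: [680.5, 178.0, 74.4]
tool_rot: [-1.565, -0.0, 0.422]
force: [-0.9, -1.2, 0.1]
width: -0.1
```

Run:
```python
from m import *
go(679,164,26,23.5)
a=get("scene");b=get("top")
s=a["bgr"][230:275,235:295];t=b["bgr"][100:145,190:250]
o=np.hstack([cv2.resize(s,(400,300),interpolation=cv2.INTER_CUBIC),cv2.resize(t,(400,300),interpolation=cv2.INTER_CUBIC)])
v=b["bgr"][120:235,265:400]
cv2.imwrite("pics/c3.png",np.vstack([o,cv2.resize(v,(800,681),interpolation=cv2.INTER_CUBIC)[:300*0+681]])[:]) if 0 else cv2.imwrite("pics/c3.png",o)
print(proj(a,readout.read_state()["eef_pos"]))
# picture edges in the top view
g=cv2.cvtColor(b["bgr"],cv2.COLOR_BGR2LAB)[...,1:].astype(np.float32)
w=cv2.GaussianBlur(cv2.cvtColor(b["bgr"],cv2.COLOR_BGR2GRAY),(0,0),.8).astype(np.float32)
```

```text
at 4.1333 [680.5 178.   74.4] [-8.969e+01 -1.000e-02  2.420e+01] F [-0.9 -1.2  0.1] units [-0.177  1.209 -0.312] turn [-0.063  0.14   0.002]
[[270.19570721 253.06010114]]
```

View pics/c3.png

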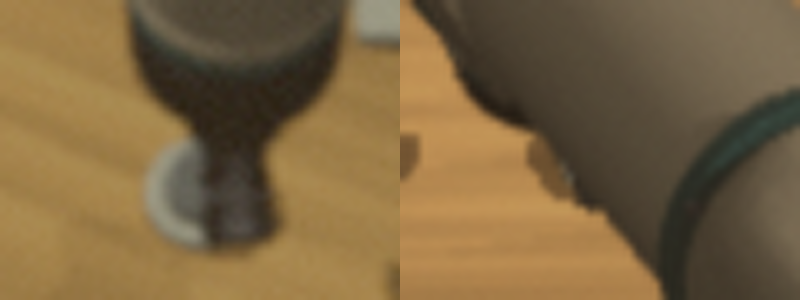

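The TCP is 14 mm to the +y side of the button (projected (270,253), matching the finger end in the scene crop). I'll correct that and come down to just above the button.

Request:
apply_moves([
  [[-0.18, 0.2, -0.31, 0, 0.14, 0], [0, 0.3, 0, 0, 0, 0], [0, 0.3, 0, 0, 0, 0], [0, 0.2, 0, 0, 0, 0], [0, 0, 0, 0, 0, 0]],
])

```text
clock: 4.65
eef_pos: [685.7, 162.4, 42.0]
tool_rot: [-1.569, -0.017, 0.405]
force: [-0.3, -0.3, -0.6]
width: -0.1
```

Run:
```python
from m import *
go(679,164,22,23.5)
a=get("scene")
cv2.imwrite("pics/c4.png",cv2.resize(a["bgr"][235:275,240:295],(770,560),interpolation=cv2.INTER_CUBIC))
```

```text
at 4.65 [685.7 162.4  42. ] [-89.88  -0.96  23.22] F [-0.3 -0.3 -0.6] units [-0.147  0.497  0.101] turn [-0.024 -0.056  0.192]
```

View pics/c4.png

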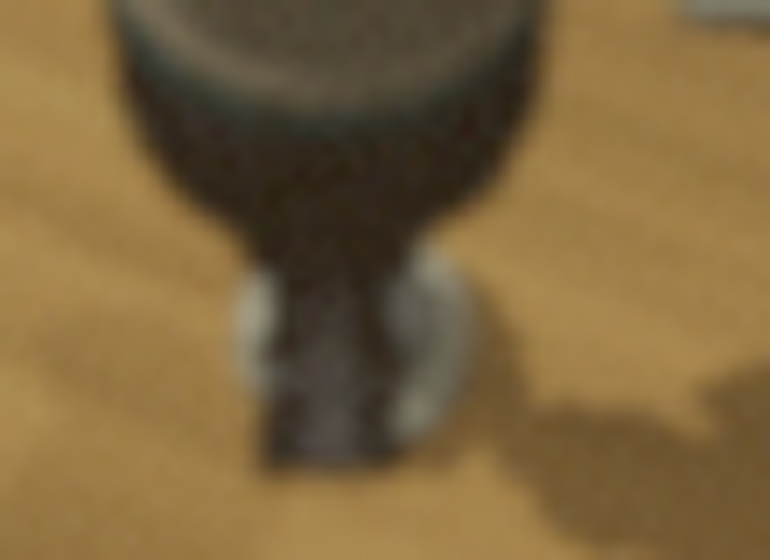

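Run:
```python
from m import *
s=readout.read_state();a=get("scene");p=s["eef_pos"]
Rm=R.from_euler("xyz",s["tool_rot"]).as_matrix()
for k in([0,0,0],[14.5,0,11],[14.5,0,-11],[-14.5,0,11],[-14.5,0,-11]): 
  q=proj(a,p+Rm@np.array(k,float))[0];print(k,q.round(1),((q-[240,235]+.5)*14).round())
print(proj(a,[[679,164,22],[679,164,12]]).round(1))
for c in((0,0),(24,0),(-24,0),(0,24),(0,-24)): print(((proj(a,[679+c[0],164+c[1],12])[0]-[240,235]+.5)*14).round())
```

```text
[0, 0, 0] [263.8 256.1] [340. 302.]
[14.5, 0, 11] [267.8 261.2] [396. 374.]
[14.5, 0, -11] [259.7 261.2] [283. 373.]
[-14.5, 0, 11] [267.8 251. ] [396. 231.]
[-14.5, 0, -11] [259.8 251. ] [284. 231.]
[[265.3 256.4]
 [265.3 257.5]]
[361. 322.]
[314. 429.]
[408. 217.]
[472. 368.]
[252. 276.]
```

The lower dark part fits the knuckles bulging out above the fingertips, and the predicted tip outline agrees in width and place, so I trust the arm's own readings. Correct xy, then press step by step on force.

Request:
apply_moves([
  [[-0.15, 0.1, 0.1, 0, -0.05, 0.19], [0, 0.1, 0, 0, 0, 0], [0, 0.1, 0, 0, 0, 0], [0, 0, 0, 0, 0, 0]],
])

```text
clock: 5.08
eef_pos: [679.5, 166.0, 31.6]
tool_rot: [-1.568, -0.003, 0.411]
force: [-0.2, 0.6, -1.0]
width: 0.1
```

```bash
python3 -c "
from m import *
go(679,164,16,23.5)"
```

```text
at 5.0833 [679.5 166.   31.6] [-89.85  -0.16  23.57] F [-0.2  0.6 -1. ] units [-0.031  0.39  -0.042] turn [-0.029  0.013  0.033]
```

Request:
apply_moves([
  [[-0.03, 0.15, -0.04, 0, 0, 0], [0, 0.1, 0, 0, 0, 0], [0, 0.1, 0, 0, 0, 0], [0, 0, 0, 0, 0, 0]],
])

```text
clock: 5.42
eef_pos: [679.7, 164.7, 17.2]
tool_rot: [-1.568, -0.005, 0.412]
force: [-1.1, -0.4, 4.8]
width: -0.4
```

Request:
apply_moves([
  [[0, 0.1, 0, 0, 0, 0], [0, 0.1, 0, 0, 0, 0], [0, 0, 0, 0, 0, 0]],
])

```text
clock: 5.67
eef_pos: [680.1, 164.9, 17.8]
tool_rot: [-1.571, -0.004, 0.41]
force: [-1.6, -0.6, 2.5]
width: -0.0
```

Request:
apply_moves([
  [[0, 0.15, 0, 0, 0, 0], [0, 0.2, 0, 0, 0, 0], [0, 0.2, 0, 0, 0, 0], [0, 0.2, 0, 0, 0, 0]],
])

```text
clock: 6.0
eef_pos: [681.2, 165.2, 15.4]
tool_rot: [-1.578, -0.005, 0.407]
force: [-16.5, -4.9, 46.1]
width: -0.0
```

Run:
```python
from m import *
s=readout.read_state();print(s["eef_pos"],s["force"])
a=get("scene");b=get("top");s=readout.read_state();print(s["eef_pos"],s["force"])
o=cv2.imread("pics/scene0.png");print(a["bgr"].mean((0,1)),o.mean((0,1)))
cv2.imwrite("pics/s5.png",a["bgr"])
```

```text
[681.18722657 165.21265541  15.35646666] [-16.4889731   -4.88511485  46.05403664]
[681.24666345 165.23216997  15.32582484] [-16.06582213  -5.00707746  49.2521635 ]
[ 69.49462891 103.47332764 122.11767069] [ 66.99621073 101.56648254 120.52753194]
```

46 N, with the tool bottomed out at z ≈ 15.4, so the button is fully down. Release it and go to above the tray fin at (516.6,265).

Request:
apply_moves([
  [[0, -0.4, 0, 0, 0, 0], [0, -0.7, 0, 0, 0, 0], [0, -0.8, 0, 0, 0, 0], [0, -0.8, 0, 0, 0, 0], [0, -0.4, 0, 0, 0, 0], [0, 0, 0, 0, 0, 0]],
], claw=60)

```text
clock: 6.6
eef_pos: [680.4, 165.8, 149.8]
tool_rot: [-1.58, -0.008, 0.407]
force: [0.3, 0.4, -0.2]
width: 60.1
```

Run:
```python
from m import *
go(516.6,265,120,23.5)
a=get("scene")
o=cv2.imread("pics/scene0.png");d=a["bgr"][280:].mean((0,1))-o[280:].mean((0,1));print(d)
cv2.imwrite("pics/s6.png",np.hstack([a["bgr"][130:330,80:430],o[130:330,80:430]]))
```

```text
at 6.6 [680.4 165.8 149.8] [-90.53  -0.44  23.34] F [ 0.3  0.4 -0.2] units [-2.782  0.686  3.906] turn [ 0.106 -0.032  0.087]
[-0.189378   -1.17606295 -1.36159105]
```

View pics/s6.png

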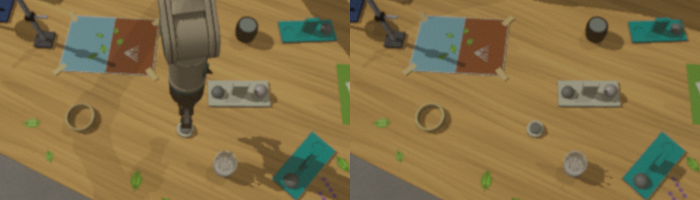

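The left half shows the arm above the switch, everything else where it was, and the ball still at the right end of the tray; the lamp's effect isn't visible in the picture. On to the tray.

Request:
apply_moves([
  [[-0.3, 0, 0.45, 0.1, 0, 0.08], [-0.5, 0, 0.7, 0, 0, 0], [-0.5, 0, 0.7, 0, 0, 0], [-0.5, 0.1, 0.7, 0, 0, 0], [-0.4, 0.2, 0.6, 0, 0, 0], [-0.3, 0.2, 0.4, 0, 0, 0], [-0.1, 0.1, 0.2, 0, 0, 0], [0, 0, 0, 0, 0, 0]],
])

```text
clock: 7.32
eef_pos: [515.7, 259.1, 111.6]
tool_rot: [-1.574, 0.014, 0.401]
force: [-0.3, 0.4, 0.2]
width: 60.0
```

```bash
python3 -c "
from m import *
go(516.6,265,95,23.5)"
```

```text
at 7.3167 [515.7 259.1 111.6] [-90.16   0.82  22.98] F [-0.3  0.4  0.2] units [0.084 0.413 0.127] turn [ 0.031 -0.105 -0.164]
```

Request:
apply_moves([
  [[0.08, 0.1, 0.13, 0, -0.1, -0.16], [0, 0.1, 0, 0, 0, 0], [0, 0, 0, 0, 0, 0], [0, 0, 0, 0, 0, 0]],
])

```text
clock: 7.65
eef_pos: [520.2, 262.9, 100.8]
tool_rot: [-1.576, -0.001, 0.407]
force: [0.5, -0.3, 0.3]
width: 59.4
```

Run:
```python
from m import *
go(516.6,265,33,23.5)
a=get("scene");b=get("top")
c=lambda im,u,v,w,h:cv2.resize(im[v-h:v+h,u-w:u+w],(400,300),interpolation=cv2.INTER_CUBIC)
cv2.imwrite("pics/c7.png",np.hstack([c(a["bgr"],316,220,40,30),c(b["bgr"],187,176,40,30)]))
p=readout.read_state()["eef_pos"]
print((proj(a,[p,[516.6,265,72],[516.6,265,10]])-[276,190]+.5)*5)
```

```text
at 7.65 [520.2 262.9 100.8] [-9.028e+01 -3.000e-02  2.330e+01] F [ 0.5 -0.3  0.3] units [-0.063  1.695  0.093] turn [ 0.057 -0.039  0.006]
[[229.36221325 100.4224312 ]
 [228.23348567 118.75748024]
 [213.41924238 162.67063896]]
```

View pics/c7.png

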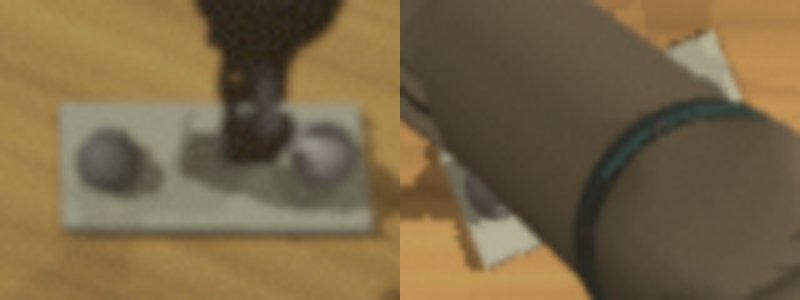

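Scene crop: fin centre near (226,120), matching the prediction (228,119), with the near finger clear of the ball. Descend onto the fin.

Request:
apply_moves([
  [[-0.06, 0.2, 0.09, 0.05, -0.04, 0], [0, 0.4, 0, 0, 0, 0], [0, 0.4, 0, 0, 0, 0], [0, 0.3, 0, 0, 0, 0], [0, 0.15, 0, 0, 0, 0], [0, 0, 0, 0, 0, 0]],
])

```text
clock: 8.25
eef_pos: [519.6, 264.0, 40.9]
tool_rot: [-1.57, -0.006, 0.405]
force: [-1.0, -0.8, -0.1]
width: 59.8
```

```bash
python3 -c "
from m import *
go(516.6,265,33,23.5)"
```

```text
at 8.25 [519.6 264.   40.9] [-89.98  -0.34  23.22] F [-1.  -0.8 -0.1] units [-0.061  0.196  0.052] turn [-0.003 -0.055  0.068]
```

Request:
apply_moves([
  [[-0.06, 0.12, 0.05, 0, -0.05, 0.07], [0, 0.08, 0, 0, 0, 0], [0, 0, 0, 0, 0, 0], [0, 0, 0, 0, 0, 0]],
], claw=26)

```text
clock: 8.58
eef_pos: [516.8, 265.4, 32.9]
tool_rot: [-1.57, -0.0, 0.41]
force: [0.5, 0.5, 0.5]
width: 25.8
```

```bash
python3 -c "
from m import *
go(516.6,265,33,23.5)"
```

```text
at 8.5833 [516.8 265.4  32.9] [-8.995e+01 -3.000e-02  2.348e+01] F [0.5 0.5 0.5] units [-0.009 -0.003 -0.006] turn [-0.01  -0.004  0.006]
```

Request:
apply_moves([
  [[0, 0, 0, 0, 0, 0], [0, 0, 0, 0, 0, 0]],
], claw=20)

```text
clock: 8.75
eef_pos: [517.3, 265.7, 33.7]
tool_rot: [-1.57, -0.002, 0.41]
force: [0.0, 0.3, -0.2]
width: 20.5
```

Request:
apply_moves([
  [[0, 0, 0, 0, 0, 0], [0, 0, 0, 0, 0, 0]],
], claw=16)

```text
clock: 8.92
eef_pos: [517.8, 266.0, 34.4]
tool_rot: [-1.57, -0.003, 0.41]
force: [0.6, 0.3, -0.8]
width: 16.4
```

Request:
apply_moves([
  [[0, 0, 0, 0, 0, 0], [0, 0, 0, 0, 0, 0], [0, 0, 0, 0, 0, 0], [0, 0, 0, 0, 0, 0]],
], claw=0)

```text
clock: 9.25
eef_pos: [517.9, 266.0, 34.6]
tool_rot: [-1.57, -0.004, 0.41]
force: [0.1, 1.1, -0.4]
width: 13.2
```

Request:
apply_moves([
  [[0, -0.05, 0, 0, 0, 0], [0, -0.1, 0, 0, 0, 0], [0, -0.1, 0, 0, 0, 0], [0, -0.1, 0, 0, 0, 0], [0, -0.05, 0, 0, 0, 0], [0, 0, 0, 0, 0, 0]],
])

```text
clock: 9.75
eef_pos: [516.7, 264.9, 51.1]
tool_rot: [-1.57, -0.0, 0.41]
force: [-0.8, -0.3, -3.0]
width: 13.5
```

Run:
```python
from m import *
go(516.6,265,183,23.5)
print(readout.read_state()["torque"].round(2))
a=get("scene")
c=lambda im,u,v,w,h:cv2.resize(im[v-h:v+h,u-w:u+w],(640,480),interpolation=cv2.INTER_CUBIC)
cv2.imwrite("pics/c8.png",c(a["bgr"],316,220,40,30))
```

```text
at 9.75 [516.7 264.9  51.1] [-8.997e+01 -2.000e-02  2.347e+01] F [-0.8 -0.3 -3. ] units [-0.    -3.297  0.006] turn [-0.006 -0.006  0.005]
[-0.06 -0.04  0.  ]
```

View pics/c8.png

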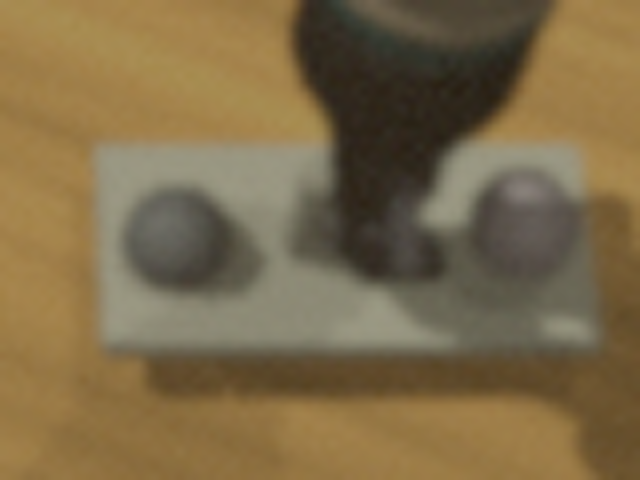

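The tray is lifted 16 mm and level, the ball is in its pocket at crop (525,225), and the wrist carries 3 N (expected 2.85 N). Lift further, gently, and re-measure the picture from the first image.

Request:
apply_moves([
  [[0, -0.05, 0, 0, 0, 0], [0, -0.1, 0, 0, 0, 0], [0, -0.15, 0, 0, 0, 0], [0, -0.2, 0, 0, 0, 0], [0, -0.2, 0, 0, 0, 0], [0, -0.2, 0, 0, 0, 0], [0, -0.2, 0, 0, 0, 0], [0, -0.2, 0, 0, 0, 0]],
])

```text
clock: 10.47
eef_pos: [515.6, 264.2, 106.9]
tool_rot: [-1.571, 0.002, 0.41]
force: [-0.3, 0.9, -3.5]
width: 13.2
```

Request:
apply_moves([
  [[0, -0.2, 0, 0, 0, 0], [0, -0.2, 0, 0, 0, 0], [0, -0.2, 0, 0, 0, 0], [0, -0.2, 0, 0, 0, 0], [0, -0.2, 0, 0, 0, 0], [0, -0.15, 0, 0, 0, 0], [0, -0.1, 0, 0, 0, 0], [0, -0.05, 0, 0, 0, 0]],
])

```text
clock: 11.13
eef_pos: [516.5, 264.7, 167.3]
tool_rot: [-1.57, -0.002, 0.41]
force: [-0.1, 0.3, -3.0]
width: 13.3
```

Run:
```python
from m import *
np.set_printoptions(precision=1,suppress=True)
go(515,-170,166,20.7)
b=get("top");o=cv2.imread("pics/top0.png");h=cv2.cvtColor(o,cv2.COLOR_BGR2HSV)
print(h[180,290],h[170,310],h[230,330])
m=np.zeros(h.shape[:2],np.uint8);r=(slice(125,232),slice(265,350))
w=h[r].astype(int);ref=h[180,290].astype(int)
m[r]=((abs(w[...,0]-ref[0])<6)&(w[...,1]>ref[1]-50)&(w[...,2]<ref[2]+18)&(w[...,2]>50))
m=cv2.morphologyEx(m,cv2.MORPH_OPEN,np.ones((3,3)))
n,l,st,_=cv2.connectedComponentsWithStats(m);m=(l==1+st[1:,4].argmax()).astype(np.uint8)
bx=cv2.boxPoints(cv2.minAreaRect(cv2.findNonZero(m)))
P=np.array([onz(b,*p,3)[:2] for p in bx]);print(bx,P,[np.linalg.norm(P[i]-P[i-3]) for i in range(4)])
Q=np.array([onz(b,*p,3)[:2] for p in((274.2,160.3),(297.1,224.3))]);print(Q,Q.mean(0))
```

```text
at 11.1333 [516.5 264.7 167.3] [-90.   -0.1  23.5] F [-0.1  0.3 -3. ] units [ -4.4   0.  -10. ] turn [-0.   0.6  0. ]
[ 10 165 122] [ 10 163 119] [ 16 144 170]
[[274.3 160.8]
 [318.9 144.6]
 [342.  208.3]
 [297.4 224.5]] [[ 562.7    1.4]
 [ 612.8 -133.9]
 [ 419.8 -201.7]
 [ 370.8  -67.7]] [np.float64(144.2986322368554), np.float64(204.53101972744608), np.float64(142.59632226972408), np.float64(204.00444329389313)]
[[564.3   1.7]
 [371.3 -66.7]] [467.8 -32.5]
```

Picture centre by both halves is about (516,-169.5), with the long side at 110.2°. Outer and seam estimates agree within 3 mm. Carry the tray with a gentle ramp.

Request:
apply_moves([
  [[-0.02, 0, -0.046, 0, 0, 0], [-0.04, 0, -0.092, 0, 0, 0], [-0.06, 0, -0.138, 0, 0, 0], [-0.08, 0, -0.183, 0, 0, 0], [-0.1, 0, -0.229, 0, 0, 0], [-0.12, 0, -0.275, 0, 0, 0], [-0.14, 0, -0.321, 0, 0, 0], [-0.16, 0, -0.367, 0, 0, 0]],
])

```text
clock: 11.85
eef_pos: [514.8, 188.6, 165.5]
tool_rot: [-1.569, 0.001, 0.414]
force: [0.3, -0.5, -3.1]
width: 13.4
```

Request:
apply_moves([
  [[-0.16, 0, -0.367, 0, 0, 0], [-0.16, 0, -0.367, 0, 0, 0], [-0.16, 0, -0.367, 0, 0, 0], [-0.16, 0, -0.367, 0, 0, 0], [-0.16, 0, -0.367, 0, 0, 0], [-0.16, 0, -0.367, 0, 0, 0], [-0.16, 0, -0.367, 0, 0, 0], [-0.16, 0, -0.367, 0, 0, 0]],
])

```text
clock: 12.52
eef_pos: [511.8, 41.3, 164.8]
tool_rot: [-1.573, 0.007, 0.406]
force: [-0.6, 0.0, -3.1]
width: 13.4
```

```bash
python3 -c "
from m import *
go(516.2,-169.5,166,20.2)"
```

```text
at 12.5167 [511.8  41.3 164.8] [-90.15   0.38  23.24] F [-0.6  0.  -3.1] units [-1.979e+00 -3.000e-03 -4.886e+00] turn [ 0.033  0.607 -0.076]
```

Request:
apply_moves([
  [[-0.15, 0, -0.37, 0, 0, -0.03], [-0.15, 0, -0.37, 0, 0, -0.03], [-0.15, 0, -0.37, 0, 0, 0], [-0.15, 0, -0.37, 0, 0.1, 0], [-0.14, 0, -0.34, 0, 0.1, 0], [-0.12, 0, -0.3, 0, 0.1, 0], [-0.1, 0, -0.26, 0, 0.1, 0], [-0.09, 0, -0.22, 0, 0.1, 0]],
])

```text
clock: 13.18
eef_pos: [506.8, -90.8, 165.0]
tool_rot: [-1.578, 0.007, 0.347]
force: [0.0, -0.1, -2.5]
width: 13.4
```

```bash
python3 -c "
from m import *
go(516.2,-169.5,166,20.2)"
```

```text
at 13.1833 [506.8 -90.8 165. ] [-90.4    0.4   19.85] F [ 0.  -0.1 -2.5] units [-0.447 -0.008 -1.931] turn [ 0.079 -0.069 -0.081]
```

Request:
apply_moves([
  [[-0.07, 0, -0.27, 0.02, -0.02, -0.02], [-0.06, 0, -0.28, 0.02, -0.02, -0.02], [-0.06, 0, -0.26, 0.02, 0, -0.02], [-0.06, 0, -0.24, 0.02, 0, -0.02], [-0.05, 0, -0.2, 0, 0, 0], [-0.04, 0, -0.15, 0, 0, 0], [-0.03, 0, -0.1, 0, 0, 0], [-0.01, 0, -0.05, 0, 0, 0]],
])

```text
clock: 13.85
eef_pos: [511.5, -163.5, 165.0]
tool_rot: [-1.571, 0.002, 0.344]
force: [-0.7, -0.2, -2.7]
width: 13.6
```

```bash
python3 -c "
from m import *
go(516.2,-169.5,166,20.2)"
```

```text
at 13.85 [ 511.5 -163.5  165. ] [-89.99   0.09  19.73] F [-0.7 -0.2 -2.7] units [ 0.06  -0.025 -0.18 ] turn [-0.002 -0.094 -0.018]
```

Request:
apply_moves([
  [[0.03, 0, -0.09, 0, -0.09, 0], [0.03, 0, -0.09, 0, 0, 0], [0, 0, 0, 0, 0, 0], [0, 0, 0, 0, 0, 0], [0, 0, 0, 0, 0, 0], [0, 0, 0, 0, 0, 0]],
])

```text
clock: 14.35
eef_pos: [517.2, -168.0, 164.9]
tool_rot: [-1.569, 0.001, 0.356]
force: [0.2, 0.5, -2.2]
width: 13.3
```

Run:
```python
from m import *
go(516.2,-169.5,166,20.2)
a=get("scene","s9");b=get("top","t9")
def c(im,u,v,w,h): return cv2.resize(im[v-h:v+h,u-w:u+w],(400,300),interpolation=cv2.INTER_CUBIC)
print(proj(a,[516.2,-169.5,140]),proj(b,[516.2,-169.5,140]))
cv2.imwrite("pics/c9.png",np.hstack([cv2.resize(a["bgr"][115:220,95:235],(400,300)),cv2.resize(b["bgr"][115:235,265:425],(400,300))]))
cv2.imwrite("pics/c9.png",np.vstack([cv2.imread("pics/c9.png"),cv2.resize(np.hstack([a["bgr"],b["bgr"]]),(800,300))]))
```

```text
at 14.35 [ 517.2 -168.   164.9] [-8.992e+01  5.000e-02  2.040e+01] F [ 0.2  0.5 -2.2] units [-0.037 -0.027 -0.026] turn [-0.017  0.04  -0.01 ]
[[181.78114294 149.0252014 ]] [[339.03593117 171.17629892]]
```

View pics/c9.png

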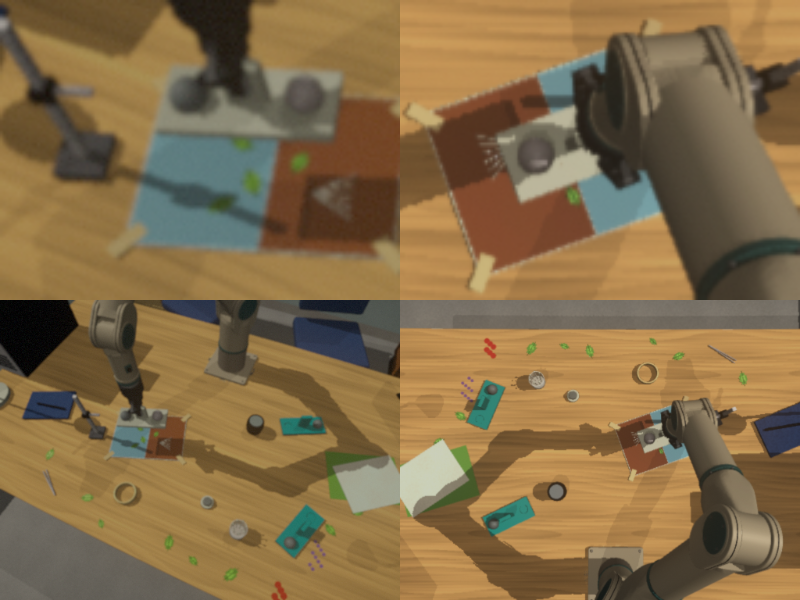

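The tray is above the picture with the ball in its pocket. The gauge, tape, pot and lens are where they were. I'll take one enlarged crop to check the height and the centring.

Run:
```python
import cv2,numpy as np
a=cv2.imread("pics/s9.png");b=cv2.imread("pics/t9.png")
cv2.imwrite("pics/c10.png",np.vstack([cv2.resize(a[132:168,145:225],(800,360),interpolation=cv2.INTER_CUBIC),np.hstack([cv2.resize(b[160:200,295:345],(300,240),interpolation=cv2.INTER_CUBIC),cv2.resize(a[132:156,100:150],(500,240),interpolation=cv2.INTER_CUBIC)])]))
```

```text
(no output)
```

View pics/c10.png

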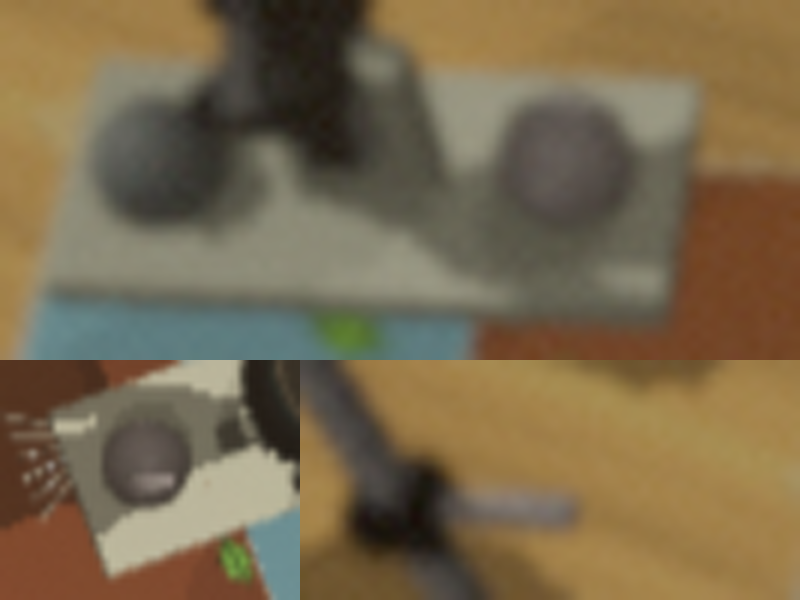

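Run:
```python
from m import *
np.set_printoptions(precision=1,suppress=True)
a=get("scene");b=get("top")
fa=lambda x,y:(145+(x+.5)/10-.5,132+(y+.5)/10-.5); fb=lambda x,y:(295+(x+.5)/6-.5,160+(y+.5)/6-.5)
B=tri(a,fa(703,75),b,fb(110,217));C=tri(a,fa(668,306),b,fb(52,50));L=tri(a,fa(565,158),b,fb(148,105))
print("B,C,ball",B,C,L)
for z in(138,141):
  P=np.array([onz(a,*fa(*p),z) for p in((103,58),(703,75),(668,306),(45,290))]);d=P[1]+P[2]-P[0]-P[3]
  print(z,P.mean(0),[np.linalg.norm(P[i]-P[i-3]) for i in range(4)],np.degrees(np.arctan2(d[1],d[0])))
go(516.2,-169.5,165.5,20.2); print("tip",tri(a,(126.9,146.7),b,(395.7,152.1)))
# levels: predicted corner pixels for top z=141 vs seen
```

```text
B,C,ball (array([448.1, -96.8, 142.3]), np.float64(0.7423317695937869)) (array([524. , -70.1, 141.9]), np.float64(2.7445701820961452)) (array([ 498.1, -112.9,  156.2]), np.float64(0.0850753836651992))
138 [ 516. -168.  138.] [np.float64(179.60236570864757), np.float64(81.12365879034063), np.float64(179.30103288442794), np.float64(82.35513274967224)] 111.25921714710009
141 [ 517.6 -166.4  141. ] [np.float64(178.9655824272491), np.float64(80.8360334606869), np.float64(178.66531798374828), np.float64(82.0631412078825)] 111.25921714710006
at 14.55 [ 517.2 -168.3  164.9] [-89.9   0.1  20.4] F [-0.1 -0.1 -2.3] units [-0. -0. -0.] turn [-0.  0. -0.]
tip (array([ 570.1, -326.8,  134.8]), np.float64(0.47440340983719215))
```

Independent checks agree. Plate middle is 134–137 mm by vision and 135.3 mm by the arm's reading, against 135–136 mm for the pointer; the tray centre is within 3 mm. One small nudge and a settle, then hand in.

Request:
apply_moves([
  [[-0.02, 0, -0.03, 0, 0, 0], [0, 0, 0, 0, 0, 0], [0, 0, 0, 0, 0, 0], [0, 0, 0, 0, 0, 0], [0, 0, 0, 0, 0, 0], [0, 0, 0, 0, 0, 0]],
])

```text
clock: 15.05
eef_pos: [516.6, -169.9, 165.0]
tool_rot: [-1.57, 0.001, 0.356]
force: [0.4, 0.4, -3.4]
width: 13.4
```

Run:
```python
from m import *
go(516.2,-169.5,165.5,20.2)
for _ in range(4): get("scene")
go(516.2,-169.5,165.5,20.2); s=readout.read_state(); print(abs(s["qd"]).max(),s["width"])
```

```text
at 15.05 [ 516.6 -169.9  165. ] [-8.993e+01  7.000e-02  2.038e+01] F [ 0.4  0.4 -3.4] units [-0.007 -0.012  0.012] turn [-0.013  0.036 -0.013]
at 15.25 [ 516.7 -169.8  165. ] [-8.994e+01  6.000e-02  2.038e+01] F [ 0.5 -0.5 -2.5] units [-0.008 -0.012  0.012] turn [-0.013  0.037 -0.013]
0.00135780213500575 12.845972847372975
```

```bash
python3 -c "
from cell import finish_job
print(finish_job())"
```

```text
the job is handed in; nothing more can be done
None
```

I pressed the lamp switch fully down, then gripped the white tray by its fin. I carried it level to above the middle of the picture and handed the job in at about 15 s, still holding it there.

**Final checks**
- **Position:** the tool is at (516.7, -169.8), and the picture's centre was measured at about (516, -169.5). Before the last 1–2 mm nudge, vision put the tray centre within about 3 mm of that.
- **Height:** the plate middle is about 135.4 mm by the arm's own reading. Vision put it at 134–137 mm, against 134.8–135.8 mm for the pointer.
- **Angle:** the tool's yaw puts the tray's long side at 110.4°, and vision gave 111.3°. The picture's long side is at 110.2°.
- **Level and still:** tilt is within 0.1° by the tool's pose, and the arm was still.
- **Ball and bystanders:** the ball was in its pocket in the last view. The gauge, tape roll, swab pot and lens looked unmoved.

**Doubtful or in disagreement**
- **Lamp:** the pictures showed no change in light. That the button reached the bottom rests on the hard stop at about 15.4 mm (fully down is 16 mm).
- **Press force:** it peaked at about 46–49 N through the fingertips, well past the 5 N needed. I took the 40 N limit to cover only the arm and gripper body. The 120 N wrist limit was not reached.
- **Plate height:** the vision estimates differ from each other by about 3 mm. The corners gave 137 mm and the ball gave 134 mm.

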